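# Eject a scanner battery and trap it with the other finger

## Robot

A 7-joint arm with a two-finger parallel gripper is mounted at the origin on the work surface. World frame = base frame: x ahead of the robot, y to its left, z up, the work surface at z = 0. Lengths are in m, angles in rad, forces in N, time in s.
With the tool pointing down it reaches from about 0.4 to 0.85 m from the base axis. Payload 10.4 kg.
Tool frame: the origin (TCP) lies at the centre of the arm's flange, where the gripper is bolted on; the fingertips stand 182 mm ahead of it and the grasp point (between the pads) lies 164 mm ahead of it; z points along the fingers, y is the line along which they close (so a half turn about z gives the same grasp; the last joint's range is limited). The gripper opens to 87 mm and grips with 3 to 60 N. Pads are 19 mm wide; open, the fingers measure 117 mm over their backs; the gripper's body (75 mm by 190 mm) begins 51 mm behind the grasp point.
Start: joints at [1.114, 0.332, -0.065, 1.46, 0.022, 1.35, -0.088], TCP at [0.263, -0.567, 0.405] pointing down, gripper open.
Joint ranges: [-2.6, 2.6], [-0.5, 2.12], [-1.47, 1.34], [0.16, 2.42], [-1.27, 4.41], [0.06, 2.06], [-2.6, 2.6]. Speed limits (rad/s): [2.22, 2.22, 2.79, 2.79, 3.14, 3.14, 3.14].

## Interface

Orientations are given as a unit quaternion [w, x, y, z].
In Python, from station import status, snapshot, get_calibration, workorder, boxes_of, masks_of, place_of gives the robot as it stands.
- The arm moves only by the shell command python3 -m jog 'ROWS' [OPENING] [FORCE]. ROWS is JSON, a list of rows, each a list of 2 entries, a list of its own where there are three numbers: the shift along the tool's x, y, z in cm, then the turn, a rotation vector about the tool's x, y, z in rad. A call has 1 to 10 rows; each row is the pose to reach, as a shift and turn from the pose commanded when the call began, along the tool's axes at that moment; what a row does not reach only later rows make up. A row lasts 1/8 s, in which the tool goes at most 62.5 mm and 10.7 degrees, less where a joint would pass 70% of its speed; a pose out of reach is approached as far as the arm can. A call with a gripper value outside its range is refused whole. OPENING is the closure, from 0 (fully open) to 1 (shut), set as the call begins (- or left out, the last holds). The fingers move at their own pace and stop on an object; FORCE is the grip in N (left out, the last holds). Time passes only in rows, so rows that repeat a pose let the fingers close. It gives the time, the measured TCP pose, the force, the opening and the grip force at its end, in the units of the state.
- status.read_state(): the state, without advancing time (a new reading comes with each control period).
- snapshot(name): name is "scene" or "top" or "wrist"; returns the picture (384x512x3 uint8, red, green, blue); there is no depth.
- get_calibration(name): a dict with "mtx" (3x3 intrinsics, pixels), "position" and "attitude" of the camera in the world; the wrist camera has in their place "T_tool_cam" (4x4, takes a point from camera to tool coordinates, whose origin is the TCP and whose axes are the flange's). Camera axes: x right, y down, z forward; pixel columns grow to the right and rows downward; lengths in m; the calibration is good to about 2 mm. A picture is of the moment at which its call begins: read the wrist's pose just before it. get_calibration takes no time and is no camera call.
- workorder.sign_off(): hands the job in; it is judged then, once.
Trained networks look in the newest picture that a camera, given by its name, has taken for a name from the list of things; names that differ only in an ending like _2 or _b are one class to them, and where a whole thing is asked for, a point or a joint stands for the part that bears it (a point fixed in the world has none). Each returns a list of dicts, best first, with "conf" (0 to 1); they miss things now and then, are a little off and sometimes report something else, mostly with a low value. They report only what shows in the picture. A call takes as long as a camera call. They do not tell look-alikes from the thing itself.
- boxes_of(camera, thing): "box" ([left, top, right, bottom] as shares, 0 to 1, of the picture: columns of its width, rows of its height, round what is visible of it).
- masks_of(camera, thing): "mask" (384x512 bool, what is visible of it) and "box" ([left, top, right, bottom] as shares, 0 to 1, of the picture: columns of its width, rows of its height, round what is visible of it).
- place_of(camera, thing): "xy" ([column, row] as shares, 0 to 1, of the picture: columns of its width, rows of its height: a listed point, or the origin of a listed thing).
The state is a dict: "time_s": time; "q": joint angles; "dq": joint speeds; "joint_efforts": joint torques, N m; "eef_pos": TCP position; "ee_rot": TCP orientation; "ft_force": force on the tool from outside, world axes, zero at the start; "ft_torque": the same for the moment, N m; "finger_gap": finger opening in m; "finger_force": force on a finger pad.
Only numpy, scipy, OpenCV 4.12 (cv2) and the standard library are available. Lean on these libraries where they do the work, as an engineer would, in place of code of your own. Each camera call takes 0.05 s, during which the arm holds its last target. There are 200 camera calls.

## Task

Press the charging dock's eject key with one finger so that the battery pack pops out along the chute, and stop the pack with the other finger while it is still on the chute, before it can slide off the open end. Do not grasp or lift anything and leave the other things on the bench alone. Finish while holding: one finger still keeping the key pressed right down, the other still touching the trapped, motionless pack.

Things in the scene. Friction and masses are not known exactly. Their poses are not given: they have to be found in the camera images.
- dock: Grey battery charging dock, fixed. Origin on the bench under the chute; x points from the chute's open end to the spring housing (the pack pops out towards -x), y towards the eject key, z up. In its frame, mm: strap over the pack's rear at x 36 to 60 and spring housing x 70 to 112, both |y| under 31, tops at 77; block under the key x -85 to 5, y 30 to 70, top 28.
- chute_mid (a point): Point on the chute floor's middle line, dock x -45, y 0, height 40 mm, level with the key's centre. The floor runs from dock x -85 (open end) to 60, between low rails: inner faces at y -22.5 and 22.5, tops at height 45. A finger standing in the chute with its pack-side face anywhere from 25 mm on the +x side of this point to 20 mm on the -x side stops the popped pack.
- pack: Black battery pack, box 56 x 40 x 28 mm (x, y, z), about 0.11 kg, loose. Origin centre of its underside. It starts at dock x 30, y 0, z 40, axes as the dock's, front face at dock x 2, held by a gate bar. Freed, a spring pusher shoves it to -x with 4 N falling to 2 N and follows it 75 mm, keeping it pressed to a finger that stops it; unstopped it leaves the open end in about 0.3 s.
- eject_key (a joint): Travel of the eject key, m: 0 up, 0.010 right down on its stop (over 0.0075 counts as right down). Its spring takes 2 N at the top to 5 N right down, plus up to about 4 N of gate friction. The gate bar in front of the pack goes down with the key and frees the pack after about 6 mm; let go, the key springs up.
- key_top (a point): Centre of the top of the eject key, an aluminium paddle beside the chute, 56 mm along dock x by 28 mm along y (dock x -73 to -17, y 36 to 64). Its top is at height 59 mm when up, 49 when right down: still 4 mm above the chute rails, so the other finger at the same height over the chute meets only the pack (top at 68). The chute's middle line is 50 mm away towards dock -y.
- spare: Bystander: a second, equal battery pack lying on the bench, 56 x 40 x 28 mm, origin under its centre. Leave alone.
- scanner: Bystander: handheld scanner lying on the bench, about 175 x 60 x 32 mm, origin on the bench near its middle, x along its length. Leave alone.
- carton: Bystander: small cardboard parcel 110 x 80 x 60 mm, origin under its centre. Leave alone.
Not all that is in view belongs to the job. Several things look just like the dock: the one meant starts farthest to the robot's left.

How it is judged:
On the way, in this order (a step that is already met when the one before it is completed fails the run):
1. the key is pressed 4 mm or more with the pack still home in the dock (value of joint eject_key above 0.004 m and x of pack in the frame of dock above 0.022 m).
2. the pack has popped out 15 mm or more and is stopped on the chute by a finger, key right down (x of pack in the frame of dock between -0.085 and 0.015 m and z of pack in the frame of dock between 0.034 and 0.05 m and angle between pack's own z axis and vertical below 0.25 rad and contact force between the fingers and pack above 0.3 N and value of joint eject_key above 0.0075 m and linear speed of pack below 0.03 m/s), for 0.3 s.
At the end, for the whole second after the job is handed in: The pack has come out 15 mm or more, lies flat (within 0.25 rad) on the chute floor (its underside -6 to +10 mm of it), is at rest (under 20 mm/s) and is touched by a finger with over 0.3 N, while the eject key is held down by more than 7.5 mm (x of pack in the frame of dock between -0.085 and 0.015 m and z of pack in the frame of dock between 0.034 and 0.05 m and angle between pack's own z axis and vertical below 0.25 rad and contact force between the fingers and pack above 0.3 N and value of joint eject_key above 0.0075 m and linear speed of pack below 0.02 m/s); the arm keeps its last pose, push and grip.
It fails at once if the pack slides off the chute's open end (x of pack in the frame of dock below -0.085 m or z of pack in the frame of dock below 0.03 m).
It fails at once if the pack is lifted off the chute (z of pack in the frame of dock above 0.055 m).
It fails at once if a bystander is lifted or pushed more than 20 mm (distance of any of spare, scanner, carton from where it was at the start of the episode above 0.02 m).
It also fails if it takes over 32 s, if anything falls off the work surface, if the arm or the gripper's body presses on something with over 40 N, if the wrist force passes 120 N, or if a joint passes its speed limit or range.

## Working session

There is one attempt and no reset: what is moved stays moved. The work goes in short steps, Python scripts to look and compute and a shell command to move; the robot and the scene stay as the last step left them, time stands still between calls to the robot, and variables do not carry over. Pictures are saved under pics/ and viewed, at most 10 in all, crops included, and the job is handed in when it is done.

```bash
ls; mkdir -p pics; cat > h.py <<'E'
import numpy as np, cv2
from scipy.spatial.transform import Rotation as R
from station import status, snapshot, get_calibration, workorder, boxes_of, masks_of, place_of
def rot(q): q=np.array(q); return R.from_quat([q[1],q[2],q[3],q[0]]).as_matrix()
def cam(name,s=None):
    c=get_calibration(name); K=np.array(c["mtx"])
    if "T_tool_cam" in c:
        s=s or status.read_state(); T=np.eye(4); T[:3,:3]=rot(s["ee_rot"]); T[:3,3]=s["eef_pos"]
        T=T@np.array(c["T_tool_cam"]); return K,T[:3,:3],T[:3,3]
    a=np.array(c["attitude"]); 
    return K,(rot(a) if a.size==4 else a),np.array(c["position"])
def ray(C,uv,z):
    K,Rm,p=C; d=Rm@np.linalg.solve(K,[uv[0],uv[1],1]); return p+d*(z-p[2])/d[2]
def proj(C,X):
    K,Rm,p=C; v=K@(Rm.T@(np.array(X)-p)); return v[:2]/v[2]
E
python3 - <<'E'
from h import *
s=status.read_state(); print(s)
for n in ["scene","top"]:
    im=snapshot(n); cv2.imwrite(f"pics/{n}0.png",cv2.cvtColor(im,cv2.COLOR_RGB2BGR))
    C=cam(n); print(n,C[2],get_calibration(n))
    for t,z in [("dock",0),("chute_mid",.04),("key_top",.059),("pack",.04)]:
        for d in place_of(n,t):
            uv=np.array(d["xy"])*[512,384]; print(t,round(d["conf"],2),uv.round(0),ray(C,uv,z).round(3))
E
```

```text
pics
{'time_s': 0.0, 'q': array([ 1.11441147,  0.33287412, -0.06471757,  1.46097829,  0.02162956,
        1.34990993, -0.08851276]), 'dq': array([-6.03922576e-04,  5.62740669e-04,  1.05222141e-04, -1.08809244e-03,
       -9.80952094e-05, -2.18026258e-04,  1.99373470e-04]), 'joint_efforts': array([-1.75405632e-03, -6.23254108e+01,  2.36918457e-02, -3.89905894e+01,
       -6.13613147e-02,  3.95072834e-02,  1.35726013e-04]), 'eef_pos': array([ 0.26264257, -0.56698159,  0.40393475]), 'ee_rot': array([-7.07759277e-04,  9.76567180e-01,  2.15211524e-01, -2.03742294e-04]), 'ft_force': array([ 0.35996817, -0.09458583, -0.16846526]), 'ft_torque': array([ 0.0158878 ,  0.05997062, -0.01070532]), 'finger_force': 0.0, 'finger_gap': 0.08710230960460483}
scene [ 0.79531063 -0.53567964  1.12785961] {'mtx': array([[491.91278297,   0.        , 255.1132997 ],
       [  0.        , 491.91278297, 192.830326  ],
       [  0.        ,   0.        ,   1.        ]]), 'position': array([ 0.79531063, -0.53567964,  1.12785961]), 'attitude': array([-0.26036327,  0.93786793,  0.22106961, -0.06117957])}
dock 0.95 [
[... 328 characters left out ...]
665433 0.04703708 1.18641721] {'mtx': array([[374.62923795,   0.        , 259.48906203],
       [  0.        , 374.62923795, 196.96849146],
       [  0.        ,   0.        ,   1.        ]]), 'position': array([0.37665433, 0.04703708, 1.18641721]), 'attitude': array([ 0.05356782, -0.69969956,  0.71151775, -0.03596537])}
dock 0.81 [374. 262.] [ 0.319 -0.277  0.   ]
dock 0.56 [336. 188.] [ 0.554 -0.168  0.   ]
chute_mid 0.94 [346. 199.] [ 0.513 -0.191  0.04 ]
chute_mid 0.89 [385. 278.] [ 0.273 -0.297  0.04 ]
key_top 0.77 [335. 205.] [ 0.492 -0.152  0.059]
key_top 0.7 [371. 286.] [ 0.252 -0.249  0.059]
key_top 0.31 [338. 184.] [ 0.556 -0.163  0.059]
pack 0.53 [335. 174.] [ 0.589 -0.16   0.04 ]
```

View pics/top0.png

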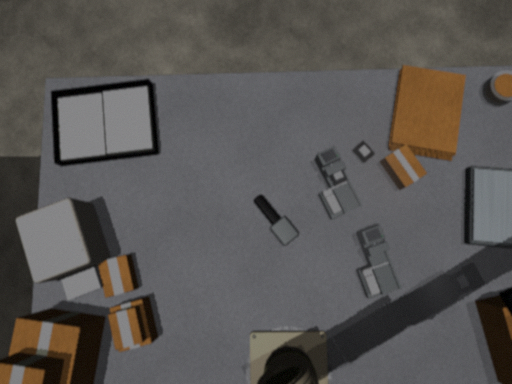

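View pics/scene0.png

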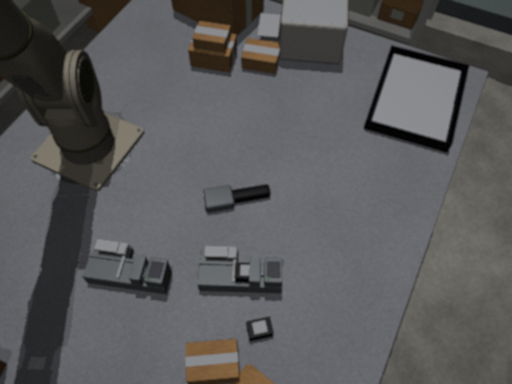

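```bash
cat >> h.py <<'E'
def dockpt(pose,p):
    x,y,a=pose; c,s=np.cos(a),np.sin(a); return np.array([x+c*p[0]-s*p[1],y+s*p[0]+c*p[1],p[2]])
P={"dock":(0,0,0),"chute_mid":(-.045,0,.04),"key_top":(-.045,.05,.059),"pack":(.03,0,.04)}
BOX=[((-.073,-.017),(.036,.064),.059),((.036,.06),(-.031,.031),.077),((.07,.112),(-.031,.031),.077),((.002,.058),(-.02,.02),.068),((-.085,.06),(-.0225,.0225),.04),((-.085,.005),(.03,.07),.028)]
def overlay(im,C,pose,box,k):
    x0,y0,x1,y1=box; o=cv2.resize(cv2.cvtColor(im,cv2.COLOR_RGB2BGR)[y0:y1,x0:x1],None,fx=k,fy=k,interpolation=cv2.INTER_CUBIC)
    for (a,b),(c,d),z in BOX:
        q=np.array([(proj(C,dockpt(pose,(u,v,z)))-[x0,y0]+.5)*k for u,v in [(a,c),(b,c),(b,d),(a,d)]])
        cv2.polylines(o,[q.round().astype(int)],True,(0,0,255) if z==.059 else (0,255,0),1)
    return o
E
python3 - <<'E'
from h import *
from scipy.optimize import least_squares
obs=[("scene","dock",(230,280)),("scene","chute_mid",(216,272)),("scene","key_top",(214,249)),("scene","pack",(246,271)),
("top","dock",(336,188)),("top","chute_mid",(346,199)),("top","key_top",(335,205)),("top","pack",(335,174))]
Cs={n:cam(n) for n in("scene","top")}
f=lambda p:np.concatenate([proj(Cs[n],dockpt(p,P[t]))-uv for n,t,uv in obs])
r=least_squares(f,[.55,-.17,.5],loss="soft_l1"); print(r.x,f(r.x).round(1))
a=overlay(snapshot("scene"),Cs["scene"],r.x,(190,235,290,300),6)
b=overlay(snapshot("top"),Cs["top"],r.x,(300,140,400,225),6)
cv2.imwrite("pics/c1.png",a);
cv2.imwrite("pics/c2.png",b)
E
```

```text
[ 0.5540451  -0.16985416  0.45397025] [ 3.2 -1.  -2.5  0.6 -0.   0.7 -0.6  1.9  0.3 -0.5 -0.4 -0.6 -2.8  0.1
 -1.   3. ]
```

View pics/c1.png

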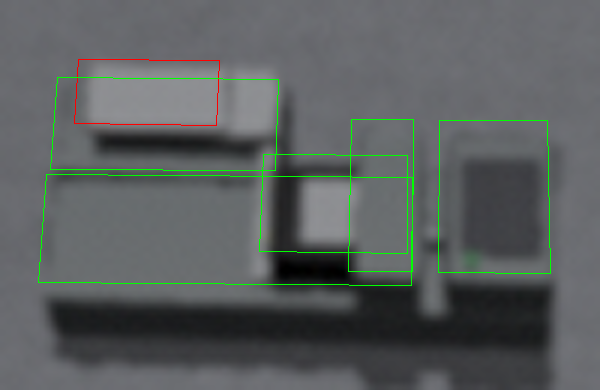

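The crop shows the dock at scene (230,280) / top (336,188), with its key at crop (160,95) and its pack under the strap. The candidates are this one (y≈-0.17) and the one at scene (123,278) / top (374,262) (y≈-0.28). The first has the larger y, so it is farther left and is the one meant. The overlay is about 4 mm off, so I'll move above it and refine with the wrist camera.

```bash
python3 -m jog '[[[5,-3.4,0],[0,0,0]],[[10,-6.8,0],[0,0,0]],[[15,-10.1,0],[0,0,0]],[[20,-13.5,0],[0,0,0]],[[25,-16.9,0],[0,0,0]],[[30,-20.3,0],[0,0,0]],[[35,-23.6,0],[0,0,0]],[[38.8,-26.2,0],[0,0,0]],[[38.8,-26.2,0],[0,0,0]],[[38.8,-26.2,0],[0,0,0]]]' 0.6
python3 - <<'E'
from h import *
s=status.read_state(); im=snapshot("wrist"); C=cam("wrist",s); print(s["time_s"],C[2])
cv2.imwrite("pics/w1.png",cv2.cvtColor(im,cv2.COLOR_RGB2BGR)); np.save("w1.npy",im)
import pickle; pickle.dump(C,open("w1.pkl","wb"))
for t in P:
    for d in place_of("wrist",t):
        uv=np.array(d["xy"])*[512,384]; print(t,round(d["conf"],2),uv.round(0),ray(C,uv,P[t][2]).round(4))
pose=(.554,-.17,.454)
o=overlay(im,C,pose,(0,0,512,384),1.5); cv2.imwrite("pics/w1o.png",o)
E
```

```text
time_s: 1.85
eef_pos: [0.5044, -0.167, 0.4047]
ee_rot: [0.0, 0.977, 0.215, -0.0]
ft_force: [-0.4, -1.4, -0.0]
finger_gap: 0.0351
finger_force: 0.0
1.85 [ 0.57163779 -0.13510404  0.38416775]
dock 0.82 [277. 122.] [ 0.559  -0.1721  0.    ]
dock 0.76 [270. 319.] [ 0.3168 -0.279   0.    ]
chute_mid 0.76 [277. 165.] [ 0.5202 -0.1874  0.04  ]
key_top 0.79 [228. 169.] [ 0.499  -0.1417  0.059 ]
pack 0.79 [283.  93.] [ 0.5885 -0.1607  0.04  ]
```

View pics/w1o.png

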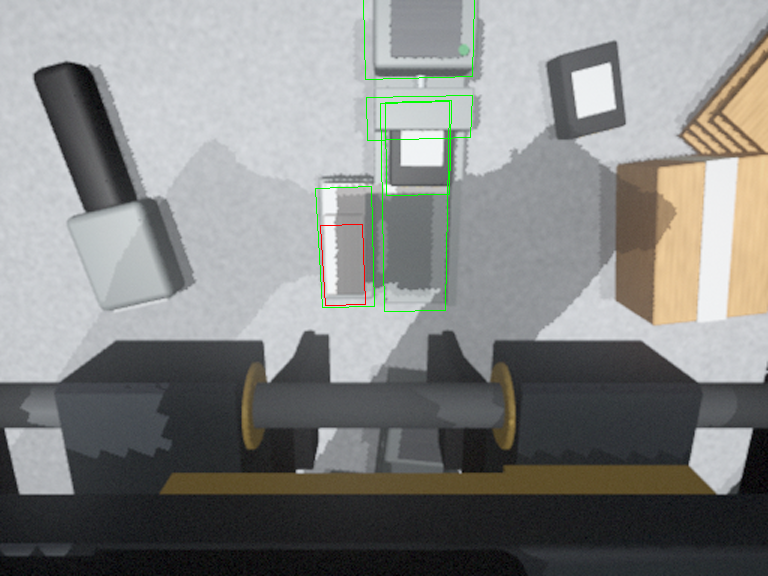

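The wrist view shows the dock below the tool, with the key at about (230,170), chute middle (277,165) and pack (283,100). The wireframe sits about 5 mm towards the open end, so I'll refit.

```bash
python3 - <<'E'
from h import *; import pickle
from scipy.optimize import least_squares
C=pickle.load(open("w1.pkl","rb")); im=np.load("w1.npy")
obs=[("dock",(277,122)),("chute_mid",(277,165)),("key_top",(228,169)),("pack",(283,93))]
f=lambda p:np.concatenate([proj(C,dockpt(p,P[t]))-uv for t,uv in obs])
r=least_squares(f,[.555,-.17,.45]); print(r.x,f(r.x).round(1))
cv2.imwrite("pics/w1c.png",overlay(im,C,r.x,(195,0,335,210),2.85))
E
```

```text
[ 0.56035613 -0.17152848  0.38136178] [ 0.1 -0.9 -0.1  1.5  0.9 -1.2 -0.9  0.6]
```

View pics/w1c.png

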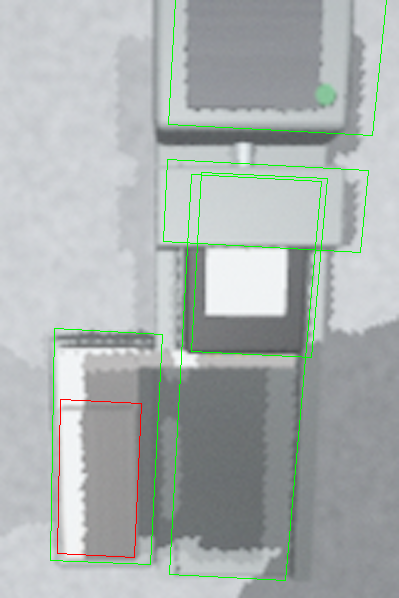

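```bash
python3 - <<'E'
from h import *; import pickle
from scipy.optimize import least_squares
C=pickle.load(open("w1.pkl","rb")); im=np.load("w1.npy")
obs=[((.036,.031,.077),(158,245)),((.036,-.031,.077),(343,246)),((.07,.031,.077),(157,128)),((.07,-.031,.077),(350,128)),
((.002,.02,.068),(188,352)),((.002,-.02,.068),(304,352)),((-.017,.064,.059),(57,403)),((-.017,.036,.059),(138,406)),((-.073,.036,.059),(137,555))]
f=lambda p:np.concatenate([(proj(C,dockpt(p,t))-[195,0]+.5)*2.85-uv for t,uv in obs])
r=least_squares(f,[.555,-.17,.43],loss="soft_l1",f_scale=4); print(r.x,f(r.x).round(1)); p=r.x
cv2.imwrite("pics/w1d.png",overlay(im,C,p,(195,0,335,210),2.85))
s=status.read_state(); Rm=rot(s["ee_rot"]); t=dockpt(p,(-.0425,.025,.055+.182)); 
print((Rm.T@(t-s["eef_pos"])*100).round(2), "yaw err",p[2]-np.arctan2(Rm[1,0],Rm[0,0]), s["eef_pos"])
E
```

```text
[ 0.56015463 -0.1696746   0.4218518 ] [-5.6 -1.6  6.9 -0.5 -3.9 -1.8  7.   0.4 -2.9 -0.1  1.3  1.1  0.1  1.4
 -0.3 -0.8  0.3  4.5]
[7.500e-01 1.000e-02 1.678e+01] yaw err -0.010187912683452427 [ 0.50425954 -0.16726454  0.40477302]
```

View pics/w1d.png

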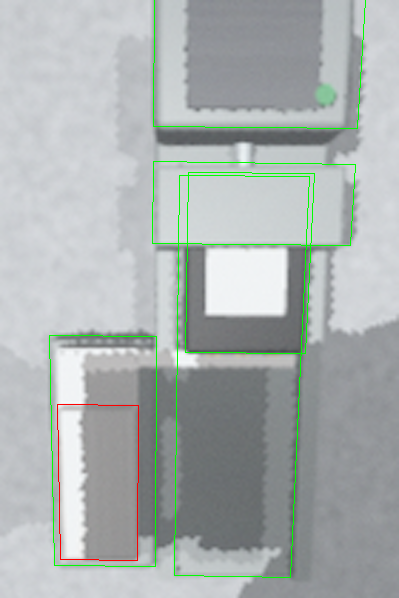

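The wireframe now matches the key, pack, strap and floor to about 2 mm. Next I lower the fingers to about 15 mm above the key.

```bash
python3 -m jog '[[[0.8,0,4],[0,0,0]],[[0.8,0,8],[0,0,0]],[[0.8,0,12],[0,0,0]],[[0.8,0,14.9],[0,0,0]],[[0.8,0,14.9],[0,0,0]],[[0.8,0,14.9],[0,0,0]],[[0.8,0,14.9],[0,0,0]]]'
python3 - <<'E'
from h import *
s=status.read_state(); im=snapshot("wrist"); C=cam("wrist",s); p=(.56015,-.16967,.42185)
Rm=rot(s["ee_rot"]);tip=s["eef_pos"]+Rm[:,2]*.182; c,si=np.cos(p[2]),np.sin(p[2]); d=tip[:2]-p[:2]
print("tip in dock",c*d[0]+si*d[1],-si*d[0]+c*d[1],tip[2],s["ft_force"])
cv2.imwrite("pics/w2.png",overlay(im,C,p,(0,0,512,384),1.5))
E
```

```text
time_s: 2.98
eef_pos: [0.5124, -0.1632, 0.2573]
ee_rot: [0.001, 0.977, 0.215, 0.001]
ft_force: [-0.7, 1.1, 0.4]
finger_gap: 0.0349
finger_force: 0.0
tip in dock -0.04057047489694287 0.025118443717838036 0.07533157951791378 [-0.68660854  1.0902608   0.41735299]
```

View pics/w2.png

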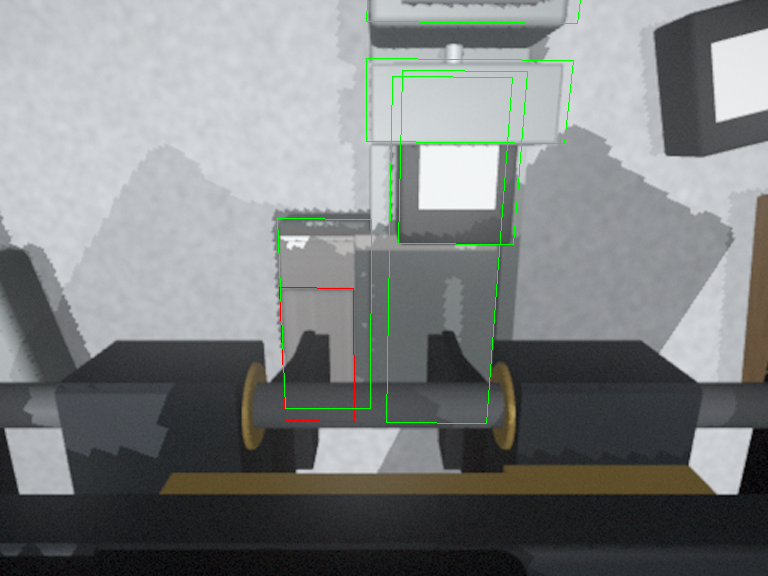

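The left finger stands over the key and the right one over the chute, clear of the pack. I'll press now.

```bash
python3 -m jog '[[[0,0,0.8],[0,0,0]],[[0,0,1.5],[0,0,0]],[[0,0,1.8],[0,0,0]],[[0,0,2.1],[0,0,0]],[[0,0,2.4],[0,0,0]],[[0,0,2.7],[0,0,0]],[[0,0,2.7],[0,0,0]],[[0,0,2.7],[0,0,0]],[[0,0,2.7],[0,0,0]]]'
```

```text
time_s: 4.15
eef_pos: [0.512, -0.1629, 0.2309]
ee_rot: [0.0, 0.977, 0.215, -0.0]
ft_force: [-11.7, 1.7, 30.6]
finger_gap: 0.0352
finger_force: 17.0
```

```bash
python3 -m jog '[[[0,0,0],[0,0,0]],[[0,0,0],[0,0,0]],[[0,0,0],[0,0,0]],[[0,0,0],[0,0,0]]]'
python3 - <<'E'
from h import *
s=status.read_state(); im=snapshot("wrist"); sc=snapshot("scene")
a=cv2.resize(im[0:384,150:400],None,fx=1.5,fy=1.5); b=cv2.resize(sc[225:305,180:290],(396,576)if 0 else None,fx=3.6,fy=3.6,interpolation=cv2.INTER_CUBIC)
o=np.zeros((576,375+b.shape[1],3),np.uint8); o[:,:375]=a; o[:b.shape[0],375:]=b
cv2.imwrite("pics/e.png",cv2.cvtColor(o,cv2.COLOR_RGB2BGR)); print(s["ft_force"],s["ft_torque"],s["finger_force"])
C=cam("wrist",s); print([(round(d["conf"],2),(ray(C,np.array(d["xy"])*[512,384],.04)).round(3)) for d in place_of("wrist","pack")], dockpt((.56015,-.16967,.42185),(-.003,0,.04)))
E
```

```text
time_s: 4.65
eef_pos: [0.5119, -0.1629, 0.2309]
ee_rot: [0.0, 0.977, 0.215, -0.0]
ft_force: [-12.3, 2.9, 30.7]
finger_gap: 0.0348
finger_force: 17.0
[-12.32758967   2.88552975  30.68903682] [1.13958983 3.07790281 0.07709848] 16.989169210064574
[(0.68, array([ 0.56, -0.17,  0.04]))] [ 0.557413   -0.17089835  0.04      ]
```

View pics/e.png

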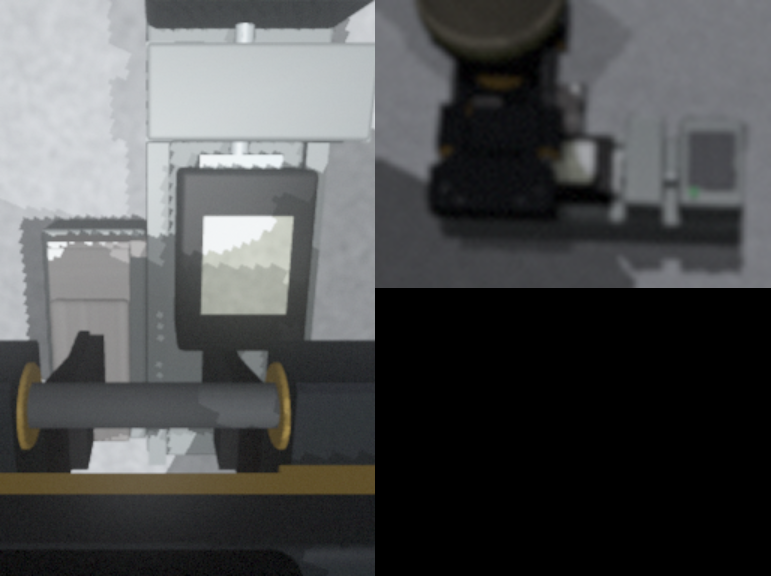

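The pack is out, flat between the rails and resting against the right finger at dock x≈0. The left finger has the key on its stop: tip at 49 mm, 31 N vertical. Signing off.

```bash
python3 -c "from station import workorder; print(workorder.sign_off())"
```

```text
the job is handed in; nothing more can be done
None
```

The job is handed in with one finger holding the eject key on its stop and the other finger keeping the popped pack still on the chute at about dock x 0; sign-off returned no verdict.

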